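Wedge up the brake-disc truing table and hold it

TASK

Pick up the orange wedge by its black handle, slide it nose first along the bench into the guide channel at the front of the brake-disc jig, and push it under the roller until the blue tilting table just lifts off its front stops: a gap of about 5 mm at the roller, and at no time more than a centimetre. Finish while still gripping the wedge by its handle there, with the wedge flat on the bench in the guide and alone carrying the table; do not touch the table or disc with the robot, and leave the jar, bottle and cassette where they are.

Things in the scene. Friction and masses are not known exactly. Their poses are not given: they have to be found in the camera images.
- wedge: Loose orange wedge with upright black handle, 158 x 30 mm, about 0.2 kg. Origin on its underside right below the handle; x points to the thin nose, z up. Tail 28 mm behind the origin, nose (3 mm thick) 130 mm ahead. From the nose the top slopes straight up to 24 mm high at 50 mm ahead of the origin, then is flat to the tail: 10 mm of push lifts 2.6 mm.
- wedge_grip (a point): Centre of the wedge's handle, 46 mm above its underside, the place to grip. The handle is 20 mm thick across the wedge (y), 36 mm long along it (x), and stands from 24 to 68 mm above the underside. Axes as the wedge's.
- jig: Brake-disc truing jig fixed to the bench: aluminium guide rails on a dark steel base. Origin on the bench straight below the roller; x points along the guide channel in the pushing direction, into the jig, away from the robot; z up. The guide channel is 33 mm wide, its floor is the bench top, its rails 12 mm high; it is open to 140 mm beyond the origin, under the table.
- mouth (a point): Start of the straight guide channel, midway between the rails at bench height, 50 mm before the jig's origin (-x). Two flared lips 12 mm high reach a further 23 mm out towards the robot and widen the mouth there to about 47 mm inside. Axes as the jig's.
- roller (a point): Centre of the 14 mm steel roller (26 mm wide, across the channel) under the front edge of the blue table, 21 mm above the bench at rest. The wedge meets it when the handle centre is about 89 mm short of the roller axis, horizontally; about 70 mm short gives a 5 mm lift. The table plate starts 5 mm behind the roller axis. Axes: the table's.
- disc_centre (a point): Centre of the 160 mm steel brake disc lying on the blue table (165 x 160 mm plate, top 36 mm above the bench). The disc lies 46 mm above the bench, the black nut in its middle ends 58 mm high. Axes: the table's.
- tilt_table: Blue table with disc, hinged across its far edge, 170 mm behind the roller and 24 mm above the bench, so that its front can lift. Origin 3 mm above the roller centre; x points from roller to hinge. At rest it is level with its front on two stops; the gap at the roller is how far the roller has risen. It weighs about 1 kg: the roller bears down with about 5 N, and the table falls back by itself.
- jar_mid (a point): Centre of a small clear jar with a blue lid, 58 mm diameter, 65 mm tall, standing loose on the bench; leave it alone.
- bottle_mid (a point): Centre of a yellow oil bottle with a red cap, 52 mm diameter, 150 mm tall, standing loose on the bench; leave it alone.
- cassette: Steel cassette of gear wheels, 100 mm diameter, 34 mm tall, lying loose on the bench; origin at the centre of its underside; leave it alone.
Mind the look-alikes: they are no part of the job. Of the things like the wedge, leave any that is green or turquoise; of the rest the smaller one is meant.

How it is judged (in metres and radians):
On the way:
1. the wedge lies flat in the guide channel, nose first, with the table still down (x of wedge in the frame of jig between -0.165 and -0.07 m and y of wedge in the frame of jig between -0.01 and 0.01 m and height (world z) of wedge below 0.005 m and angle between the x axis of wedge and the x axis of jig, either way round below 0.12 rad and height (world z) of roller below 0.022 m), for 0.1 s.
At the end, for the whole second after the job is handed in: Still gripping the wedge's handle (over 3 N); wedge still and flat in the guide (within 5 mm and 0.08 rad, under 4 mm off the bench), bearing the roller (over 1 N), which stands 2 to 9.5 mm above rest (roller centre 23 to 30.5 mm high); jar, bottle, cassette within 20 mm of their starts (height (world z) of roller between 0.023 and 0.0305 m and contact force between wedge and tilt_table above 1 N and contact force between the fingers and wedge above 3 N and distance between the grasp point and wedge_grip below 0.04 m and x of wedge in the frame of jig below -0.04 m and y of wedge in the frame of jig between -0.005 and 0.005 m and angle between the x axis of wedge and the x axis of jig, either way round below 0.08 rad and height (world z) of wedge below 0.004 m and angle between wedge's own z axis and vertical below 0.06 rad and linear speed of wedge below 0.01 m/s and distance of each of jar_mid, bottle_mid, cassette from where it was at the start of the episode below 0.02 m); the arm keeps its last pose, push and grip.
It fails at once if the table is raised more than 12 mm at the roller (height (world z) of roller above 0.033 m).
It fails at once if the robot touches the tilting table or disc (contact force between any of the arm, the fingers and tilt_table above 1 N).
It fails at once if the jar is disturbed (distance of jar_mid from where it was at the start of the episode above 0.02 m).
It fails at once if the oil bottle is disturbed (distance of bottle_mid from where it was at the start of the episode above 0.02 m).
It fails at once if the cassette is disturbed (distance of cassette from where it was at the start of the episode above 0.02 m).
It also fails if it takes over 48 s, if anything falls off the work surface, if the arm or the gripper's body presses on something with over 40 N, if the wrist force passes 120 N, or if a joint passes its speed limit or range.

ROBOT

A 6-joint arm with a two-finger parallel gripper is mounted at the origin on the work surface. World frame = base frame: x ahead of the robot, y to its left, z up, the work surface at z = 0. Lengths are in mm, angles in rad, forces in N, time in s.
With the tool pointing down it reaches from about 275 to 750 mm from the base axis. Payload 10.2 kg.
Tool frame: the origin (TCP) lies midway between the tips of the shut fingers; the grasp point (between the pads) lies 19 mm behind it (ctrl.pinch_z is the distance from the TCP to the grasp point, in mm); x points along the fingers, z is the direction in which the jaws open and shut, and the axes are right-handed (so a half turn about x gives the same grasp; the last joint's range is limited). The gripper opens to 85 mm and grips with 20 to 120 N. Pads are 22 mm wide; open, the fingers measure 114 mm over their backs; the gripper's body (76 mm by 85 mm) begins 54 mm behind the grasp point. The pads swing forward as they close: fully open they stand 13 mm farther back than shut.
Start: joints at [1.097, 0.313, 1.498, -0, 1.331, -0.223], TCP at [130.307, 508.578, 231.294] pointing down, gripper open.
Joint ranges: [-2.94, 2.94], [-0.97, 2.17], [0.19, 2.56], [-1.23, 4.37], [0.02, 3.11], [-2.88, 2.88]. Speed limits (rad/s): [2.39, 2.39, 3.01, 3.14, 3.14, 3.14].

INTERFACE

Orientations are given as a unit quaternion [w, x, y, z].
In Python, from rig import ctrl, capture, workorder, nets gives the robot as it stands. The module is installed in compiled form; this text tells all that it offers.
- The arm moves only by the tool send_rows, never from a script. Its argument "rows" is text: rows parted by semicolons, each of 5 numbers parted by spaces: the opening, from 0 (shut) to 1 (fully open), then the shift along the tool's x, y, z in cm, then the turn about the tool's x in units of 5 degrees (1.0 is 5 degrees). In form: grip x y z yaw; .... A call has 1 to 12 rows; each row is the pose to reach, as a shift and turn from the pose commanded when the call began, along the tool's axes at that moment; what a row does not reach only later rows make up. A row lasts 1/10 s, in which the tool goes at most 50 mm and 8.59 degrees, less where a joint would pass 70% of its speed; a pose out of reach is approached as far as the arm can. A call with a gripper value outside its range is refused whole. The fingers move at their own pace and stop on an object; "grip_force" is the grip in N (left out, the last holds). Time passes only in rows, so rows that repeat a pose let the fingers close. It gives the time, the measured TCP pose, the force and the opening at its end, in the units of the state.
- ctrl.sense(): the state, without advancing time (a new reading comes with each control period).
- capture(name): name is "side" or "top"; returns a dict with "pixels" (384x512x3 uint8, red, green, blue), "intrinsics" (3x3 intrinsics, pixels), "dist" ([k1, k2, p1, p2, k3] as OpenCV has them; the pictures are not rectified), "view" (4x4, takes a point from world to camera coordinates). Camera axes: x right, y down, z forward; pixel columns grow to the right and rows downward; lengths in mm; the calibration is good to about 2 mm. A picture is of the moment at which its call begins. There is no depth.
- workorder.finish_job(): hands the job in, once; it reports no verdict.
Trained networks look in a picture, given as the dict that the camera call returned (one of the last four; its "shot" number tells which), for a name from the list of things; names that differ only in an ending like _2 or _b are one class to them, and where a whole thing is asked for, a point or a joint stands for the part that bears it (a point fixed in the world has none). Each returns a list of dicts, best first, with "confidence" (0 to 1); they miss things now and then, are a little off and sometimes report something else, mostly with a low value. They report only what shows in the picture. A call takes as long as a camera call. They do not tell look-alikes from the thing itself.
- nets.boxes_of(picture, target): "location" ([x, y, z] in mm, in world coordinates, good to about 4 mm: the middle of the surface that is visible of it).
- nets.spot_point(picture, target): "location" ([x, y, z] in mm, in world coordinates, good to about 4 mm: a listed point, or the origin of a listed thing).
The state is a dict: "time_s": time; "joints": joint angles; "dq": joint speeds; "tau": joint torques, N m; "eef_pos": TCP position; "ee_rot": TCP orientation; "force": force on the tool from outside, world axes, zero at the start; "wrist_torque": the same for the moment, N m; "grip_width": opening from 0.0 (shut) to 1.0 (fully open).
Only numpy, scipy, OpenCV 4.12 (cv2) and the standard library are available. Lean on these libraries where they do the work, as an engineer would, in place of code of your own. Each camera call takes 0.05 s, during which the arm holds its last target.

## Working session

There is one attempt and no reset: what is moved stays moved. The work goes in short steps, Python scripts to look and compute and a tool call to move; the robot and the scene stay as the last step left them, time stands still between calls to the robot, and variables do not carry over. Pictures are saved under pics/ and viewed, and the job is handed in when it is done.

Besides the shell and the picture viewer there is one more tool, called after ">>>" as name(argument=value, ...) on one line, values as JSON. send_rows: Moves the arm, as the interface text tells. Its arguments: {"type":"object","properties":{"rows":{"type":"string"},"grip_force":{"type":"number"}},"required":["rows"]}

```bash
mkdir -p pics
cat > h.py <<'E'
from rig import ctrl, capture, workorder, nets
import numpy as np, cv2
def save(p,n): cv2.imwrite('pics/'+n, cv2.cvtColor(p['pixels'],cv2.COLOR_RGB2BGR))
def proj(p,pts):
    V=np.array(p['view']);pts=np.array(pts,float).reshape(-1,3)
    r,_=cv2.Rodrigues(V[:3,:3]); return cv2.projectPoints(pts,r,V[:3,3],np.array(p['intrinsics']),np.array(p['dist']))[0].reshape(-1,2)
def back(p,uv,z):
    V=np.array(p['view']);K=np.array(p['intrinsics'])
    n=cv2.undistortPoints(np.array(uv,float).reshape(-1,1,2),K,np.array(p['dist'])).reshape(-1,2)
    o=-V[:3,:3].T@V[:3,3]; out=[]
    for a in n:
        d=V[:3,:3].T@np.array([a[0],a[1],1]); out.append(o+d*(z-o[2])/d[2])
    return np.array(out)
E
python3 - <<'E'
from h import *
np.set_printoptions(precision=1,suppress=True)
s=ctrl.sense();print({k:np.round(s[k],3) for k in s})
for c in ['top','side']:
    p=capture(c);save(p,c+'1.png')
    for t in ['wedge','wedge_grip','jig','mouth','roller','disc_centre','jar_mid','bottle_mid','cassette']:
        print(c,t,[(np.round(d['location'],1).tolist(),round(d['confidence'],2)) for d in nets.spot_point(p,t)][:4])
E
```

```text
{'time_s': np.float64(0.0), 'joints': array([ 1.1,  0.3,  1.5, -0. ,  1.3, -0.2]), 'dq': array([-0., -0.,  0.,  0., -0., -0.]), 'tau': array([  0. , -41.2, -26. ,  -0. ,   0. ,  -0. ]), 'eef_pos': array([130.2, 508.3, 230.7]), 'ee_rot': array([ 0.6, -0.4,  0.6,  0.4]), 'force': array([-0.5,  0. ,  0.1]), 'wrist_torque': array([-0.,  0.,  0.]), 'grip_width': np.float64(1.003)}
top wedge [([466.7, -307.2, 2.7], 0.92), ([288.3, 79.7, 2.6], 0.85), ([188.2, -374.8, 1.7], 0.81), ([500.0, -465.4, -2.7], 0.66)]
top wedge_grip [([502.7, -467.2, 45.5], 0.88), ([284.9, 78.2, 58.1], 0.82), ([191.7, -370.9, 60.4], 0.79), ([471.4, -312.1, 47.4], 0.72)]
top jig [([675.7, -49.2, 0.5], 0.83)]
top mouth [([624.3, -49.8, 1.8], 0.73)]
top roller [([676.4, -50.8, 22.7], 0.91)]
top disc_centre [([756.3, -49.4, 47.9], 0.94), ([710.5, -310.9, 1.7], 0.28)]
top jar_mid [([456.4, 291.5, 33.7], 0.8)]
top bottle_mid [([709.4, 300.5, 76.1], 0.76), ([676.0, -50.7, 19.5], 0.26)]
top cassette [([710.1, -310.1, 1.1], 0.8)]
side wedge [([498.6, -463.0, -4.7], 0.87), ([474.2, -309.1, 3.1], 0.78), ([287.7, 78.2, 1.3], 0.68), ([190.8, -370.1, -1.8], 0.65)]
side wedge_grip [([502.7, -465.6, 46.1], 0.96), ([188.7, -376.2, 60.0], 0.75), ([288.7, 78.5, 61.6], 0.74), ([465.7, -311.5, 42.1], 0.73)]
side jig [([676.2, -49.6, 0.6], 0.68)]
side mouth [([626.1, -50.5, -2.7], 0.75)]
side roller [([673.8, -48.3, 21.5], 0.85)]
side disc_centre [([760.5, -50.3, 47.4], 0.78)]
side jar_mid [([455.6, 292.2, 36.4], 0.76)]
side bottle_mid [([708.3, 299.1, 78.4], 0.78), ([762.7, -47.3, 49.0], 0.67)]
side cassette [([708.7, -317.4, -2.3], 0.71)]
```

View pics/top1.png

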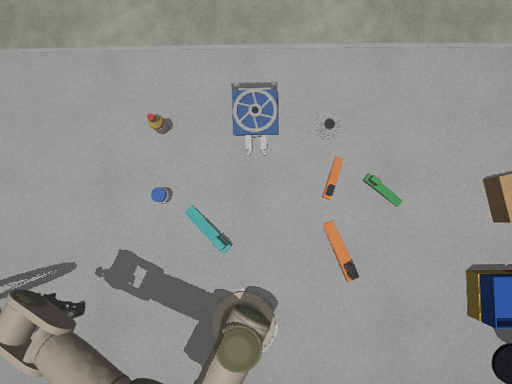

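View pics/side1.png

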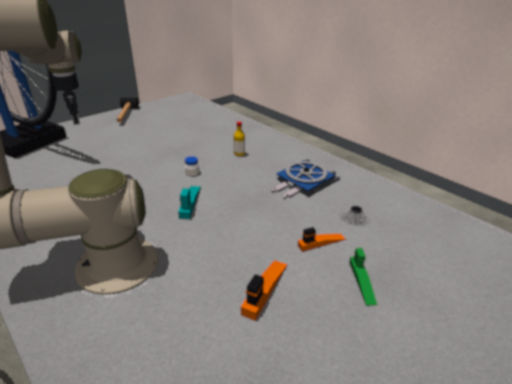

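Run:
```python
import cv2
a=cv2.imread('pics/top1.png');print(a.shape)
```

```text
(384, 512, 3)
```

Top view: the small orange wedge has its handle at about (331,190) and its nose at (339,158). The larger orange decoy is at (340,250), and the jig is at (255,110) with its mouth at (257,152). I'll refine the wedge pose by fitting its silhouette.

```bash
cat > fit.py <<'E'
from h import *
from scipy.optimize import minimize
S=8
def render(p,x,y,a,win):
    u0,v0,u1,v1=win
    m=np.zeros(((v1-v0)*S,(u1-u0)*S),np.uint8)
    c,s=np.cos(a),np.sin(a)
    def hull(P,val):
        P=np.array(P,float);W=np.c_[x+c*P[:,0]-s*P[:,1],y+s*P[:,0]+c*P[:,1],P[:,2]]
        q=((proj(p,W)+.5-[u0,v0])*S)
        cv2.fillConvexPoly(m,cv2.convexHull(np.round(q).astype(np.int32)),val)
    hull([(X,Y,Z) for Y in(-15,15) for X,Z in[(-28,0),(-28,24),(50,24),(130,3),(130,0)]],255)
    hull([(X,Y,Z) for Y in(-10,10) for X in(-18,18) for Z in(24,68)],0)
    return cv2.resize(m,None,fx=1/S,fy=1/S,interpolation=cv2.INTER_AREA)/255.
def orange(p,win):
    u0,v0,u1,v1=win
    I=p['pixels'][v0:v1,u0:u1].astype(float)
    sat=I[...,0]-I[...,2]; 
    return np.clip(sat/np.percentile(sat,98.5),0,1)
def fit(ps,x0):
    obs=[]
    for p in ps:
        q=proj(p,[[x0[0]+i*170,x0[1]+j*170,20] for i in(-1,1) for j in(-1,1)])
        c=proj(p,[[x0[0]+50*np.cos(x0[2]),x0[1]+50*np.sin(x0[2]),15]])[0]
        R=38
        win=[int(c[0])-R,int(c[1])-R,int(c[0])+R,int(c[1])+R]
        obs.append((p,win,orange(p,win)))
    f=lambda v:sum(((render(p,v[0],v[1],v[2]/100,w)-o)**2).sum() for p,w,o in obs)
    r=minimize(f,[x0[0],x0[1],x0[2]*100],method='Nelder-Mead',options=dict(initial_simplex=[[x0[0],x0[1],x0[2]*100],[x0[0]+8,x0[1],x0[2]*100],[x0[0],x0[1]+8,x0[2]*100],[x0[0],x0[1],x0[2]*100+8]]))
    return r.x[0],r.x[1],r.x[2]/100,r.fun
E
python3 - <<'E'
from fit import *
pt=capture('top');ps=capture('side')
print(back(pt,[(339,158),(331,190)],10))
for L in([pt],[ps],[pt,ps]): print(np.round(fit(L,(469,-310,-.2)),3))
I=cv2.resize(pt['pixels'][75:165,225:290],None,fx=8,fy=8,interpolation=cv2.INTER_CUBIC)[:600]
I=cv2.resize(pt['pixels'][105:165,220:295],None,fx=9,fy=9,interpolation=cv2.INTER_CUBIC)
cv2.imwrite('pics/jz.png',I[...,::-1])
print(proj(pt,[(676,-50,0),(626,-50,12),(603,-73.5,12),(603,-26.5,12),(756,-50,46)]))
for p in(pt,ps):
  for t in ['jig','mouth','roller','disc_centre','tilt_table']: print(t,[np.round(d['location'],1).tolist() for d in nets.spot_point(p,t)][:1])
E
```

```text
[[ 584.60241821 -350.08084817   10.        ]
 [ 468.53174442 -318.56918795   10.        ]]
[ 4.66920e+02 -3.09484e+02 -3.33000e-01  6.81800e+00]
[ 4.71438e+02 -3.04190e+02 -3.46000e-01  8.21000e+01]
[ 4.67830e+02 -3.08772e+02 -3.34000e-01  1.14802e+02]
[[256.11656772 134.50358743]
 [256.14252013 147.34056971]
 [262.65954574 153.54314915]
 [249.71127149 153.66331398]
 [255.72286792 109.6717406 ]]
jig [[677.3, -47.5, -1.5]]
mouth [[622.1, -50.0, -0.4]]
roller [[678.7, -50.8, 22.3]]
disc_centre [[757.7, -48.3, 48.1]]
tilt_table [[670.6, -51.6, 26.6]]
jig [[675.3, -50.8, 5.1]]
mouth [[623.5, -51.2, 0.1]]
roller [[673.1, -50.9, 22.1]]
disc_centre [[762.3, -45.5, 45.5]]
tilt_table [[674.1, -48.7, 22.9]]
```

View pics/jz.png

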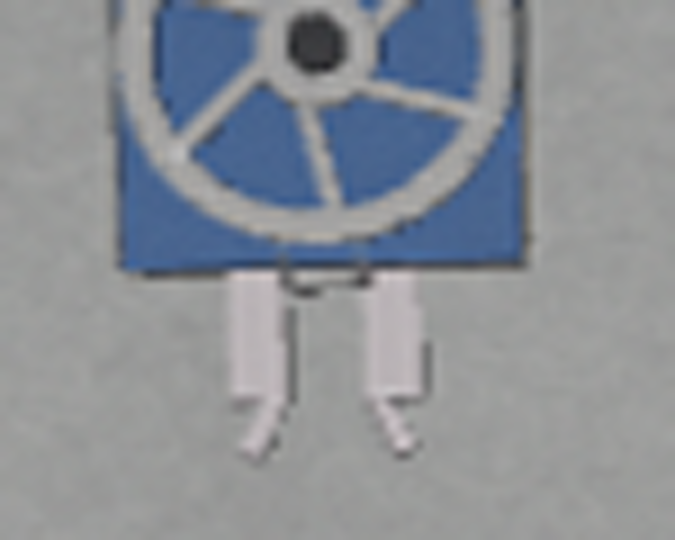

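```bash
cat > jig.py <<'E'
from h import *
from scipy.optimize import minimize
S=8
def rend(p,polys,win):
    u0,v0,u1,v1=win; m=np.zeros(((v1-v0)*S,(u1-u0)*S),np.uint8)
    for W in polys:
        cv2.fillConvexPoly(m,cv2.convexHull(np.round((proj(p,W)+.5-[u0,v0])*S).astype(np.int32)),255)
    return cv2.resize(m,None,fx=1/S,fy=1/S,interpolation=cv2.INTER_AREA)/255.
def tr(P,x,y,a):
    P=np.array(P,float);c,s=np.cos(a),np.sin(a);return np.c_[x+c*P[:,0]-s*P[:,1],y+s*P[:,0]+c*P[:,1],P[:,2]]
p=capture('top');I=p['pixels'].astype(float)
# blue plate: edges. mask of blue in window, filled
win=[222,70,292,136+6]
u0,v0,u1,v1=win
B=I[v0:v1,u0:u1]; b=B[...,2]-B[...,0]; print(np.percentile(b,[5,50,99]))
m=(b>35).astype(np.uint8); hull=cv2.convexHull(np.argwhere(m)[:,::-1].astype(np.int32))
q=hull.reshape(-1,2)+[u0,v0]
w=back(p,q,36)[:,:2].astype(np.float32)
print(cv2.minAreaRect(w))
# left/right edges sub-pixel: per row
base=np.median(b[:,:4]);L=[];R=[]
for v in list(range(100-v0,132-v0)):
    row=np.clip((b[v]-base)/(np.percentile(b[v],80)-base),0,1)
    i=np.argmax(row>.5);j=len(row)-1-np.argmax(row[::-1]>.5)
    l=i-1+(0.5-row[i-1])/(row[i]-row[i-1]); r=j+(row[j]-.5)/(row[j]-row[j+1])
    L.append((l+u0,v+v0));R.append((r+u0,v+v0))
for E,n in((L,'L'),(R,'R')):
    W=back(p,E,36); k=np.polyfit(W[:,0],W[:,1],1);print(n,'slope',k[0],'y at 676',np.polyval(k,676),'res',np.std(W[:,1]-np.polyval(k,W[:,0])))
# rails (bright pinkish) per row
for v in range(137,149):
    row=I[v,235:280].mean(1); print(v,row[5:35].astype(int))
E
python3 jig.py
```

```text
[-3.  0. 75.]
((752.3858032226562, -46.34051513671875), (163.2965545654297, 158.9434356689453), 1.0373985767364502)
L slope -0.04512814930421963 y at 676 31.520243851749125 res 6.619923095997196
R slope 0.11316761733711837 y at 676 -128.81273123425845 res 6.317644618422875
137 [159 156 155 153 153 170 185 182 182 186 180 153 117  81  78 113 158 156
 155 157 171 185 184 182 184 178 160 158 159 156]
138 [156 155 155 156 154 169 184 183 183 186 180 162 158 155 150 155 157 153
 154 160 173 185 181 181 184 180 159 157 157 157]
139 [154 155 155 154 156 171 184 182 182 184 180 149 121 157 156 158 156 154
 154 158 170 184 181 182 184 184 176 155 156 155]
140 [150 152 154 152 155 169 184 181 182 186 179 141 113 157 155 156 155 154
 155 154 166 185 181 182 183 186 175 154 156 156]
141 [147 146 149 152 152 169 185 182 182 184 178 141 117 158 158 155 155 157
 157 155 166 184 183 181 182 185 176 153 151 154]
142 [150 149 150 154 156 169 183 183 181 186 178 141 116 158 154 155 157 157
 157 159 168 185 182 182 184 185 176 152 156 154]
143 [155 152 151 152 154 168 184 181 182 182 186 166 112 157 155 153 154 152
 152 156 168 185 181 182 184 185 166 118 159 156]
144 [152 148 152 154 155 170 185 182 181 184 186 166 112 156 151 149 151 155
 153 154 165 185 183 180 184 186 167 114 159 155]
145 [154 151 150 153 147 163 185 182 182 183 185 167 109 153 152 151 154 155
 155 155 167 185 181 181 183 186 166 116 161 158]
146 [157 153 151 149 148 164 185 182 181 183 185 167 111 155 155 156 152 152
 156 156 166 185 181 181 183 185 167 116 160 158]
147 [157 156 152 152 150 164 185 182 181 183 186 166 112 156 157 154 151 151
 155 155 166 185 181 181 183 186 166 116 161 158]
148 [156 154 152 154 151 165 187 185 184 184 186 166 111 158 156 155 149 151
 152 155 168 190 193 193 187 189 173 127 158 158]
```

```bash
cat > mv.py <<'E'
from h import *
from scipy.spatial.transform import Rotation as R
def plan(cur,q,tgt,psi):
    """cur,tgt in mm, psi = wanted world heading of wedge x (jaw axis perpendicular)"""
    r=R.from_quat([q[1],q[2],q[3],q[0]]).as_matrix()
    sh=r.T@(np.array(tgt)-np.array(cur))/10
    z=r[:,2]; az=np.arctan2(z[1],z[0]); want=psi+np.pi/2
    d=(want-az+np.pi/2)%np.pi-np.pi/2   # world ccw turn
    return r,sh,-np.degrees(d)/5 # tool x is down
E
python3 - <<'E'
from mv import *
np.set_printoptions(precision=4,suppress=True)
s=ctrl.sense();q=s['ee_rot'];print(q,s['time_s'])
c=[130.307,508.578,231.294]
for t in([467,-309,130],[467,-309,27]):
    r,sh,y=plan(c,q,t,-.333);print(r,sh,y)
p=capture('top')
print('nut',back(p,[(254.8,109.3)],58))
print('front edge',back(p,[(233.2,134.5),(278,134)],36))
print('rail end/lip',back(p,[(248,155.3),(264.5,154.7)],12), back(p,[(246,148.7)],12))
E
```

```text
[ 0.5586 -0.4335  0.5586  0.4335] 1.65
[[ 0.     -0.9687  0.2482]
 [ 0.      0.2482  0.9687]
 [-1.     -0.      0.    ]] [ 10.1278 -52.9075 -70.8434] 0.9417709901969964
[[ 0.     -0.9687  0.2482]
 [ 0.      0.2482  0.9687]
 [-1.     -0.      0.    ]] [ 20.4278 -52.9074 -70.8437] 0.9417709901969964
nut [[753.934  -46.9589  58.    ]]
front edge [[ 668.91     31.5202   36.    ]
 [ 669.1033 -128.9889   36.    ]]
rail end/lip [[597.0568 -20.2563  12.    ]
 [598.6978 -80.1415  12.    ]] [[621.3577 -13.1007  12.    ]]
```

>>> send_rows(rows="1 2.5 -13.2 -17.7 0.25;1 5 -26.4 -35.4 0.5;1 5 -26.4 -35.4 0.5;1 5 -26.4 -35.4 0.5;1 5 -26.4 -35.4 0.5;1 5 -26.4 -35.4 0.5;1 10.1 -52.9 -70.8 0.94;1 10.1 -52.9 -70.8 0.94;1 10.1 -52.9 -70.8 0.94;1 10.1 -52.9 -70.8 0.94;1 10.1 -52.9 -70.8 0.94;1 10.1 -52.9 -70.8 0.94")

```text
time_s: 2.9
eef_pos: [357.7, -45.0, 163.4]
ee_rot: [0.576, -0.41, 0.576, 0.41]
force: [1.4, 0.9, 0.4]
grip_width: 1.002
```

Run:
```python
from mv import *
np.set_printoptions(precision=4,suppress=True)
s=ctrl.sense();print(s['time_s'],s['eef_pos'],s['dq'])
print(plan(s['eef_pos'],s['ee_rot'],[467,-309,110],-.333)[1:])
```

```text
2.9 [357.7228 -44.9894 163.4131] [-1.0482  0.6254 -0.4523  0.0012 -0.1818 -1.0418]
(array([  5.3651, -18.9667, -21.3645]), np.float64(-0.008565129010098671))
```

>>> send_rows(rows="1 5.3 -19 -21.4 0;1 5.3 -19 -21.4 0;1 5.3 -19 -21.4 0;1 5.3 -19 -21.4 0;1 5.3 -19 -21.4 0;1 5.3 -19 -21.4 0;1 5.3 -19 -21.4 0;1 5.3 -19 -21.4 0;1 5.3 -19 -21.4 0")

```text
time_s: 3.8
eef_pos: [466.8, -306.2, 110.6]
ee_rot: [0.576, -0.41, 0.576, 0.411]
force: [-0.4, 0.3, 0.0]
grip_width: 1.004
```

Run:
```python
from mv import *
from fit import fit
np.set_printoptions(precision=4,suppress=True)
p=capture('side')
s=ctrl.sense();print(s['time_s'],s['eef_pos'],s['dq'])
save(p,'s2.png')
print([np.round(d['location'],1).tolist() for d in nets.spot_point(p,'wedge_grip')])
print(plan(s['eef_pos'],s['ee_rot'],[467.5,-309,28],-.335)[1:])
```

```text
3.85 [ 466.9107 -306.0427  110.7591] [ 0.0025 -0.0049 -0.0006  0.0025 -0.0005 -0.0016]
[[505.2, -464.5, 47.9], [289.4, 82.6, 61.2], [467.9, -310.9, 43.2], [188.4, -372.0, 59.5]]
(array([ 8.2759, -0.1509, -0.2601]), np.float64(0.03514297839160757))
```

View pics/s2.png

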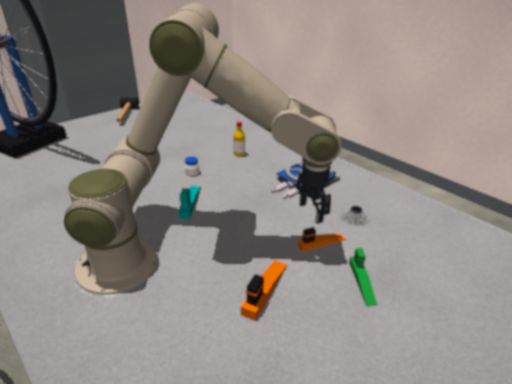

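The gripper hovers over the small wedge, with the handle at about (309,236). I'll descend and grip.

>>> send_rows(rows="1 4 -0.1 -0.25 0;1 7 -0.1 -0.25 0;1 8.2 -0.1 -0.25 0;1 8.2 -0.1 -0.25 0;0 8.2 -0.1 -0.25 0;0 8.2 -0.1 -0.25 0;0 8.2 -0.1 -0.25 0;0 8.2 -0.1 -0.25 0;0 8.2 -0.1 -0.25 0;0 8.2 -0.1 -0.25 0;0 8.2 -0.1 -0.25 0", grip_force=40)

```text
time_s: 5.0
eef_pos: [467.3, -309.9, 28.9]
ee_rot: [0.576, -0.411, 0.576, 0.41]
force: [-1.5, 0.6, 5.3]
grip_width: 0.228
```

Run:
```python
from mv import *
np.set_printoptions(precision=4,suppress=True)
s=ctrl.sense();print(s['time_s'],s['eef_pos'],s['grip_width'],s['force'])
# staging: handle at x ~ 626-50-23-130-12 => wedge origin ~ 455 on channel axis
print(plan(s['eef_pos'],s['ee_rot'],[455,-51.0,32],.015))
```

```text
5.0 [ 467.3107 -309.8942   28.8797] 0.22823722266423563 [-1.4873  0.6145  5.3232]
(array([[ 0.0005, -0.9451,  0.3267],
       [-0.0007,  0.3267,  0.9451],
       [-1.    , -0.0007, -0.0004]]), array([-0.3297,  9.6219, 24.0663]), np.float64(-3.9858436252407614))
```

>>> send_rows(rows="0 -0.6 0 0 0;0 -0.8 1 2.5 -0.4;0 -0.8 2.5 6 -1;0 -0.8 4 10 -1.7;0 -0.8 5.6 14 -2.3;0 -0.8 7.2 18 -3;0 -0.8 8.4 21 -3.5;0 -0.8 9.7 23.2 -4;0 -0.8 10.1 23.9 -4;0 -0.8 10.1 23.9 -4;0 -0.8 10.1 23.9 -4;0 -0.8 10.1 23.9 -4")

```text
time_s: 6.2
eef_pos: [450.0, -51.8, 36.3]
ee_rot: [-0.496, 0.504, -0.496, -0.503]
force: [-0.3, 0.8, -2.5]
grip_width: 0.231
```

Run:
```python
from mv import *
np.set_printoptions(precision=4,suppress=True)
p=capture('top');q=capture('side')
s=ctrl.sense();print(s['time_s'],s['eef_pos'],s['grip_width'],s['force'],plan([0,0,0],s['ee_rot'],[0,0,0],0)[2]*5)
I=p['pixels'][100:240,200:330];cv2.imwrite('pics/t3.png',cv2.resize(I,None,fx=4,fy=4,interpolation=cv2.INTER_CUBIC)[...,::-1])
I=q['pixels'][130:280,220:380];cv2.imwrite('pics/s3.png',cv2.resize(I,None,fx=4,fy=4,interpolation=cv2.INTER_CUBIC)[...,::-1])
```

```text
6.3 [449.8814 -51.6052  36.3041] 0.23162766054216666 [-0.5505  0.6995 -3.2508] 0.8474834635878234
```

View pics/t3.png

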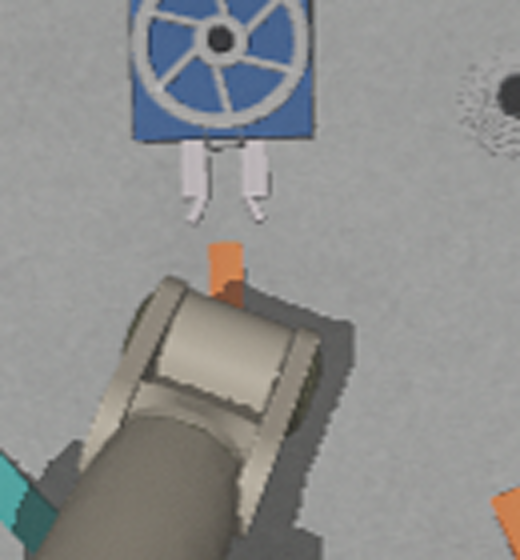

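View pics/s3.png

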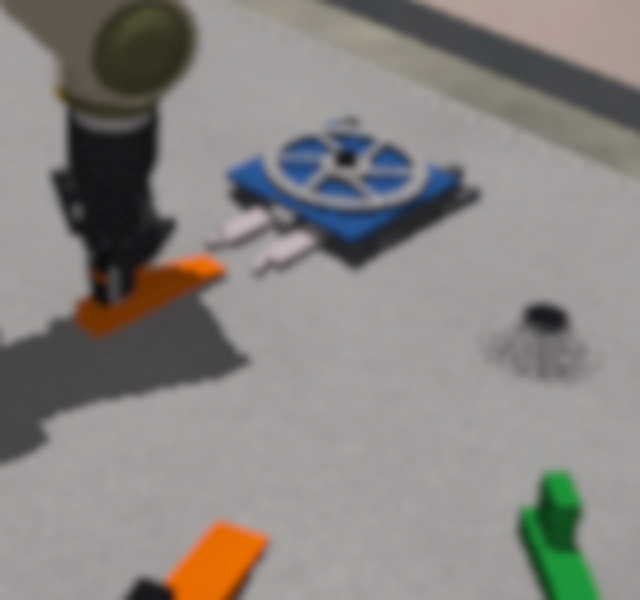

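```bash
cat > nose.py <<'E'
from mv import *
def nose(p,z,x0=590,rows=None):
    I=p['pixels'].astype(float); s=np.clip(I[...,0]-I[...,2]-8,0,None)/110
    out=[]
    for v in range(155,172):
        r=s[v,235:280]; 
        if r.sum()>4: 
            r=r*(r>.15); c=(r*np.arange(235,280)).sum()/r.sum(); out.append((c,v,r.sum()))
    return out
E
python3 - <<'E'
from nose import *
np.set_printoptions(precision=2,suppress=True)
p=capture('top')
o=nose(p,0)
for c,v,w in o: print(round(c,2),v,round(w,2),back(p,[(c,v)],14)[0])
I=p['pixels'].astype(int); print((I[155:168,254:260,0]-I[155:168,254:260,2]).mean(1))
# jig: inner-rail midlines from left-edges of both rails
def edge(row,a,b,th=169):
    for u in range(a,b):
        if row[u]<th<=row[u+1]: return u+(th-row[u])/(row[u+1]-row[u])
g=p['pixels'].astype(float).mean(2)
for v in range(138,148):
    l=edge(g[v],242,249);r=edge(g[v],256,264)
    if l and r: 
        W=back(p,[(l,v),(r,v)],12); print(v,W[:,0].mean(),W[:,1], W[:,1].sum()/2-0.5*(abs(W[0,1]-W[1,1])-33))
E
```

```text
255.87 161 8.19 [575.62 -48.73  14.  ]
255.83 162 8.3 [571.98 -48.57  14.  ]
255.84 163 8.26 [568.33 -48.58  14.  ]
255.85 164 8.24 [564.68 -48.57  14.  ]
255.84 165 8.18 [561.04 -48.53  14.  ]
255.96 166 8.48 [557.39 -48.92  14.  ]
255.97 167 8.48 [553.75 -48.94  14.  ]
255.97 168 8.51 [550.11 -48.93  14.  ]
256.08 169 8.83 [546.46 -49.29  14.  ]
255.39 170 6.83 [542.85 -46.77  14.  ]
255.24 171 6.15 [539.22 -46.22  14.  ]
[  0.5    0.67   0.33  -0.17  -4.83  44.33 118.83 119.83 119.33 118.83
 118.67 119.5  119.83]
138 660.5664688732804 [ -9.21 -63.17] -46.670250682663905
139 656.8735924828568 [ -8.91 -63.4 ] -46.903798779780786
140 653.174631465402 [ -9.26 -64.55] -48.05362384384273
141 649.4862747633842 [ -9.12 -64.4 ] -47.89547396707674
142 645.8007505265415 [ -9.17 -63.8 ] -47.29864205629619
143 642.1112560453432 [ -9.24 -64.35] -47.84511964146125
144 638.4262729720657 [ -9.15 -64.48] -47.97797972088081
145 634.7390507393498 [-10.36 -64.08] -47.581138896536075
146 631.056346266387 [-10.39 -64.31] -47.81368445218861
147 627.3782924826621 [-10.12 -64.23] -47.73271545974825
```

The nose is on the channel axis within about 1 mm. I'll lower it to the bench and slide in to just short of the roller.

>>> send_rows(rows="0 0.4 0 0 0;0 0.75 0 0 0;0 0.75 0 0 0;0 0.75 -1.2 0 0;0 0.75 -2.4 0 0;0 0.75 -3.6 0 0;0 0.75 -4.8 0 0;0 0.75 -6 0 0;0 0.75 -7.2 0 0;0 0.75 -8.4 0 0;0 0.75 -8.4 0 0;0 0.75 -8.4 0 0")

```text
time_s: 7.55
eef_pos: [533.9, -49.6, 28.8]
ee_rot: [-0.496, 0.504, -0.496, -0.504]
force: [0.5, -1.1, -0.7]
grip_width: 0.226
```

Run:
```python
from nose import *
np.set_printoptions(precision=2,suppress=True)
p=capture('top');q=capture('side')
s=ctrl.sense();print(s['time_s'],s['eef_pos'],s['grip_width'],s['force'],s['wrist_torque'],plan([0,0,0],s['ee_rot'],[0,0,0],0)[2]*5)
I=p['pixels'][100:200,200:330];cv2.imwrite('pics/t4.png',cv2.resize(I,None,fx=5,fy=5,interpolation=cv2.INTER_CUBIC)[...,::-1])
I=q['pixels'][140:240,220:350];cv2.imwrite('pics/s4.png',cv2.resize(I,None,fx=5,fy=5,interpolation=cv2.INTER_CUBIC)[...,::-1])
```

```text
7.65 [533.45 -49.59  28.74] 0.22973383630068273 [ 2.04 -2.04 -0.96] [-0.39 -0.19 -0.14] 0.9124500392459584
```

View pics/t4.png

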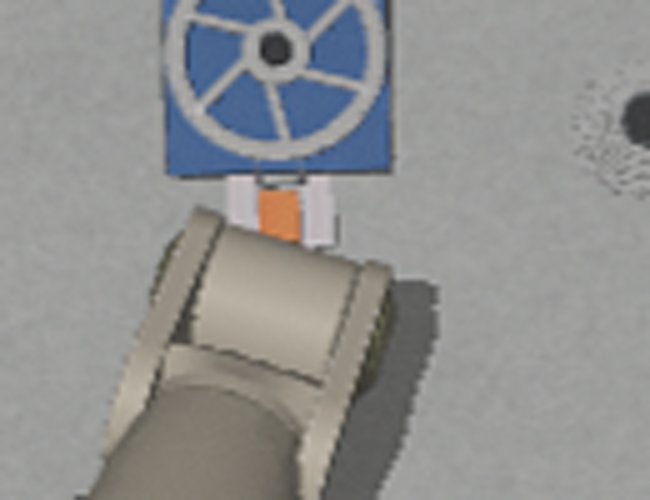

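View pics/s4.png

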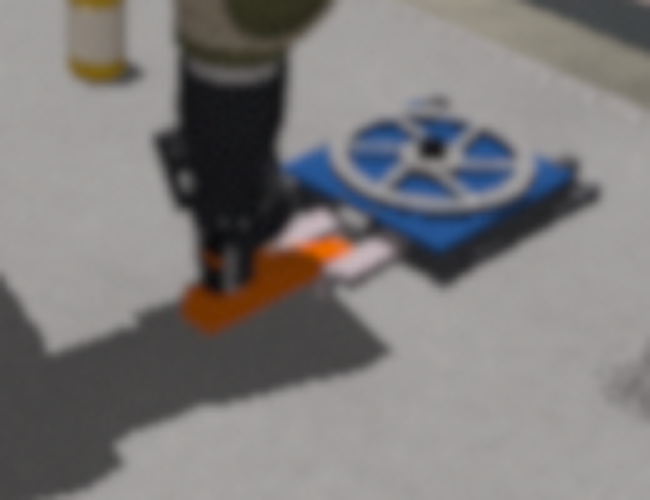

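The nose sits between the rails at crop (280,190), just before the roller. I'll advance in stages while watching the force.

>>> send_rows(rows="0 0.05 -0.7 0 0;0 0.05 -1.4 0 0;0 0.05 -2.1 0 0;0 0.05 -2.8 0 0;0 0.05 -3.5 0 0;0 0.05 -3.8 0 0;0 0.05 -3.8 0 0;0 0.05 -3.8 0 0")

```text
time_s: 8.45
eef_pos: [571.5, -49.2, 28.8]
ee_rot: [-0.496, 0.504, -0.496, -0.504]
force: [-2.3, -3.8, 5.2]
grip_width: 0.228
```

>>> send_rows(rows="0 0 -0.2 0 0;0 0 -0.4 0 0;0 0 -0.4 0 0")

```text
time_s: 8.75
eef_pos: [575.2, -49.1, 28.7]
ee_rot: [0.496, -0.504, 0.496, 0.504]
force: [-4.9, -3.5, 7.7]
grip_width: 0.233
```

>>> send_rows(rows="0 0 -0.2 0 0;0 0 -0.4 0 0;0 0 -0.4 0 0")

```text
time_s: 9.05
eef_pos: [579.2, -49.1, 28.7]
ee_rot: [0.496, -0.504, 0.496, 0.504]
force: [-5.0, -3.2, 7.4]
grip_width: 0.23
```

>>> send_rows(rows="0 0 -0.2 0 0;0 0 -0.4 0 0;0 0 -0.4 0 0")

```text
time_s: 9.35
eef_pos: [582.6, -49.0, 28.7]
ee_rot: [0.495, -0.503, 0.497, 0.505]
force: [-9.3, -4.2, 10.5]
grip_width: 0.23
```

>>> send_rows(rows="0 0 -0.2 -0.05 0;0 0 -0.4 -0.05 0;0 0 -0.4 -0.05 0")

```text
time_s: 9.65
eef_pos: [585.9, -49.0, 28.7]
ee_rot: [0.495, -0.503, 0.497, 0.505]
force: [-13.7, -2.3, 12.9]
grip_width: 0.228
```

```bash
cat > look.py <<'E'
import sys
from nose import *
np.set_printoptions(precision=2,suppress=True)
n=sys.argv[1]
p=capture('top');q=capture('side')
s=ctrl.sense();print(s['time_s'],s['eef_pos'],s['grip_width'],s['force'],s['wrist_torque'],plan([0,0,0],s['ee_rot'],[0,0,0],0)[2]*5)
for t in('roller','wedge','wedge_grip','disc_centre','tilt_table'):
    print(t,[[np.round(d['location'],1).tolist() for d in nets.spot_point(c,t) if np.hypot(d['location'][0]-660,d['location'][1]+50)<140] for c in(p,q)])
a=cv2.resize(p['pixels'][100:180,210:300],None,fx=4.4,fy=4.4,interpolation=cv2.INTER_CUBIC)
b=cv2.resize(q['pixels'][150:230,250:340],None,fx=4.4,fy=4.4,interpolation=cv2.INTER_CUBIC)
cv2.imwrite('pics/%s.png'%n,np.hstack([a,b])[...,::-1]); np.save('side_%s.npy'%n,q['pixels']);np.save('top_%s.npy'%n,p['pixels'])
E
python3 look.py l5
```

```text
9.75 [585.9  -49.03  28.71] 0.22786840768216932 [-12.93  -2.33  12.81] [-0.43  1.58 -0.06] 0.9558323979253271
roller [[[675.4, -49.7, 18.9]], [[670.9, -49.7, 21.0]]]
wedge [[], [[587.1, -46.7, 44.5], [592.4, -50.2, -0.1], [675.4, -50.3, 0.1]]]
wedge_grip [[], [[588.8, -49.9, 43.5]]]
disc_centre [[[757.7, -46.8, 46.3]], [[761.7, -46.4, 45.8], [589.5, -50.6, 1.7]]]
tilt_table [[[667.0, -51.9, 26.0]], [[672.2, -47.6, 24.9]]]
```

View pics/l5.png

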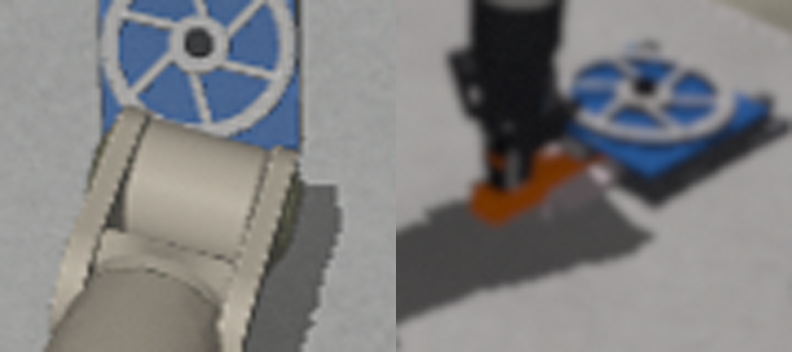

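>>> send_rows(rows="0 -0.05 -0.2 0 0;0 -0.05 -0.4 0 0;0 -0.05 -0.4 0 0")

```text
time_s: 10.55
eef_pos: [589.9, -49.0, 28.7]
ee_rot: [0.495, -0.503, 0.497, 0.505]
force: [-11.6, -2.4, 7.9]
grip_width: 0.231
```

>>> send_rows(rows="0 0 -0.2 0 0;0 0 -0.4 0 0;0 0 -0.4 0 0")

```text
time_s: 10.85
eef_pos: [593.9, -48.9, 28.7]
ee_rot: [0.495, -0.503, 0.497, 0.505]
force: [-11.8, -2.8, 8.2]
grip_width: 0.23
```

```bash
python3 look.py l6
python3 - <<'E'
import numpy as np,cv2
a=np.load('side_l5.npy')[150:230,250:340].astype(int);b=np.load('side_l6.npy')[150:230,250:340].astype(int)
d=np.clip(np.abs(a-b).sum(2)*2,0,255).astype(np.uint8)
cv2.imwrite('pics/d6.png',cv2.resize(d,None,fx=6,fy=6))
E
```

```text
10.95 [593.94 -48.95  28.74] 0.22741454955888232 [-11.39  -3.19   7.89] [-0.53  1.22 -0.07] 0.9506679694564459
roller [[[677.4, -47.3, 22.7]], [[673.3, -48.5, 25.9]]]
wedge [[], [[597.3, -45.8, -0.1]]]
wedge_grip [[], [[594.1, -48.8, 43.8]]]
disc_centre [[[756.9, -46.6, 52.9], [678.7, -49.3, 24.1]], [[760.3, -48.3, 47.9]]]
tilt_table [[[670.9, -52.0, 27.7]], [[671.3, -49.7, 28.7]]]
```

View pics/l6.png

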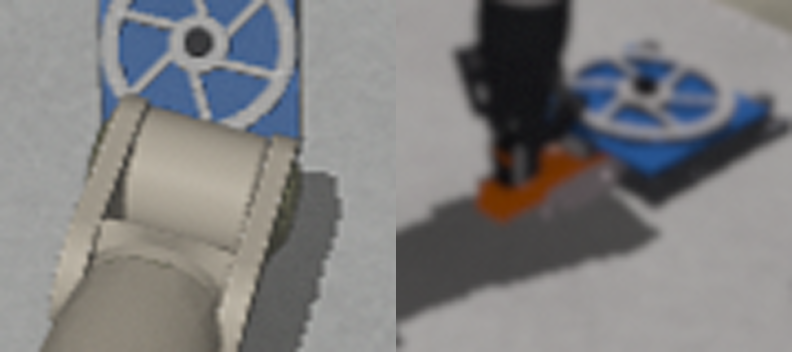

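View pics/d6.png

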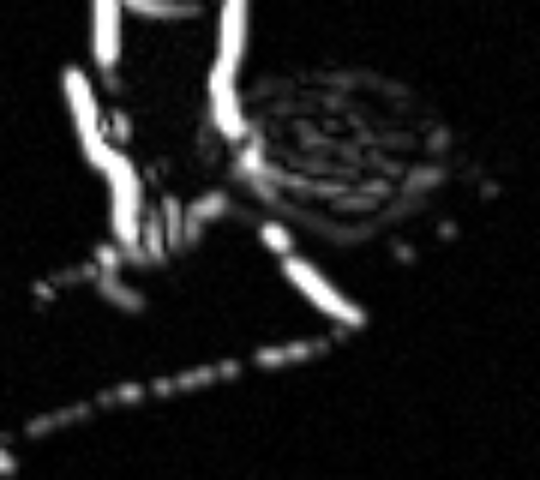

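```bash
cat > lift.py <<'E'
import sys
from h import *
from scipy.optimize import minimize
q=capture('side')
ref=cv2.cvtColor(cv2.imread('pics/side1.png'),cv2.COLOR_BGR2RGB)
def lift(img):
    # physical homography-free model: warp patch points on plate/disc by rotation about hinge (y axis)
    xs=[]
    RX,RY,A=672,-48,.015
    def T(P,h):
        t=np.arcsin(h/170.); x,y,z=P.T; dx=x-170; dz=z-24
        X=170+dx*np.cos(t)-(-dz)*np.sin(t)*1.0; Z=24+dz*np.cos(t)-dx*np.sin(t)
        X=170+dx*np.cos(t)+dz*np.sin(t)
        return np.c_[RX+np.cos(A)*X-np.sin(A)*y,RY+np.sin(A)*X+np.cos(A)*y,Z]
    g=np.array([(x,y,36 if (abs(x-87)>80 or abs(y)>78) else 44) for x in np.arange(8,130,1.5) for y in np.arange(-80,50,1.5)],float)
    uv0=proj(q,T(g,0)).astype(np.float32)
    f=lambda im,uv:cv2.remap(im.astype(np.float32),uv[:,None,:].astype(np.float32),None,cv2.INTER_CUBIC)[:,0]
    a=f(ref,uv0)
    hs=np.arange(-2,14,.25);c=[]
    for h in hs:
        d=np.abs(f(img,proj(q,T(g,h)))-a).sum(1); c.append(np.minimum(d,150).mean())
    i=int(np.argmin(c)); 
    if 0<i<len(c)-1: k=np.polyfit(hs[i-1:i+2],c[i-1:i+2],2);return -k[1]/2/k[0],c[i]
    return hs[i],c[i]
if __name__=='__main__':
    print('now',lift(q['pixels']))
    for n in sys.argv[1:]: print(n,lift(np.load('side_%s.npy'%n)))
E
python3 lift.py l5 l6
```

```text
now (np.float64(2.4323377210611308), np.float32(29.91721))
l5 (np.float64(0.31957325025357836), np.float32(30.477331))
l6 (np.float64(2.447281444743282), np.float32(29.882278))
```

Lift measured from the side picture is about 2.4 mm now. About 9 mm more push is needed.

>>> send_rows(rows="0 0 -0.2 0 0;0 0 -0.4 0 0;0 0 -0.6 0 0;0 0 -0.8 0 0;0 0 -0.9 0 0;0 0 -0.9 0 0;0 0 -0.9 0 0;0 0 -0.9 0 0")

```text
time_s: 12.3
eef_pos: [602.8, -48.8, 28.7]
ee_rot: [0.495, -0.503, 0.497, 0.505]
force: [-11.9, -2.5, 8.1]
grip_width: 0.229
```

```bash
python3 look.py l7;python3 lift.py l7
```

```text
12.4 [602.81 -48.83  28.73] 0.2298012162868921 [-11.77  -3.19   7.33] [-0.54  1.31 -0.02] 0.9513500244990103
roller [[[677.4, -51.6, 24.3]], [[670.7, -47.8, 28.0]]]
wedge [[], [[604.7, -48.3, 2.9], [761.3, -47.9, 47.5]]]
wedge_grip [[], [[605.1, -47.4, 45.8]]]
disc_centre [[[759.6, -49.3, 51.6]], [[762.0, -50.8, 52.2]]]
tilt_table [[[672.0, -52.5, 29.7]], [[673.8, -49.3, 30.9], [608.4, -47.6, -0.1]]]
now (np.float64(5.019500375325639), np.float32(32.7212))
l7 (np.float64(5.00572637226578), np.float32(32.725574))
```

View pics/l7.png

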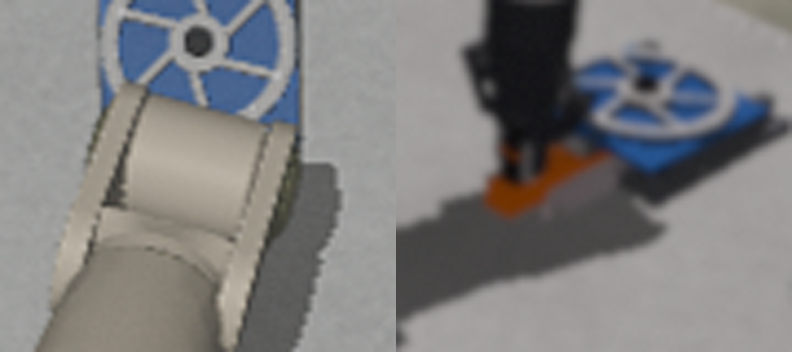

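```bash
python3 -c "
from rig import workorder,ctrl
print(workorder.finish_job())"
```

```text
the job is handed in; nothing more can be done
None
```

I gripped the small orange wedge by its handle, slid it nose first into the guide and pushed it under the roller. I then handed the job in at about 12.5 s, still gripping; no verdict was reported.

- **Lift:** comparing the table in side-camera pictures before and after gave about 5.0 mm at the roller, and 9 mm of push had raised it 2.6 mm, as the wedge slope predicts. In the last pictures the networks put the roller at 24.3 mm (top) and 28.0 mm (side), so they differ by about 4 mm. Both are inside the 23–30.5 mm limits.
- **Grip and forces:** the fingers were closed to 0.23 (about 20 mm) on the handle. The push had levelled off at about 12 N, with about 7–8 N pressing the wedge down and about 3 N sideways, probably from rubbing on a rail.
- **Wedge in the guide:** its tilt and exact height were not measured directly. I infer it is flat from the steady tool height of 28.7 mm and the downward force. The tool was turned about 0.95 degrees, which agrees with the jig's direction.
- **Roller position:** estimates of the roller's x position disagreed by about 10 mm (666–676 mm). I therefore set the final push from the measured lift instead.
- **Jar, bottle and cassette:** my planned path kept clear of them, but I did not measure them again at the end.

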